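# Sort the stationery on the study desk

### The arm

A 6-joint arm with a two-finger parallel gripper is mounted at the origin on the work surface. World frame = base frame: x ahead of the robot, y to its left, z up, the work surface at z = 0. Lengths are in mm, angles in rad, forces in N, time in s.
With the tool pointing down it reaches from about 350 to 975 mm from the base axis. Payload 7.1 kg.
Tool frame: the origin (TCP) lies midway between the tips of the shut fingers; the grasp point (between the pads) lies 19 mm behind it (ctrl.grip_depth is the distance from the TCP to the grasp point, in mm); z points along the fingers, y is the line along which they close (so a half turn about z gives the same grasp; the last joint's range is limited). The gripper opens to 88 mm and grips with 3 to 60 N. Pads are 20 mm wide; open, the fingers measure 115 mm over their backs; the gripper's body (75 mm by 178 mm) begins 61 mm behind the grasp point.
Start: joints at [1.19, 0.423, 1.63, -0, 1.089, -0.019], TCP at [221.192, 584.533, 222.675] pointing down, gripper open.
Joint ranges: [-3, 3], [-0.9, 2.11], [0.09, 2.58], [-1.31, 4.45], [0.11, 2.69], [-2.54, 2.54]. Speed limits (rad/s): [2.39, 2.39, 3.01, 3.14, 3.14, 3.14].

### API

Orientations are given as a rotation vector (axis times angle).
In Python, from workcell import ctrl, cams gives the robot as it stands.
- The arm moves only by the tool move_arm, never from a script. Its argument "steps" is a list of rows, each a list of 3 entries, a list of its own where there are three numbers: the shift along the tool's x, y, z in units of 25 mm (1.0 is 25 mm), then the turn about the tool's z in units of 5 degrees (1.0 is 5 degrees), then the closure, from 0 (fully open) to 1 (shut). A call has 1 to 20 rows; each row shifts and turns the commanded pose from where the row before left it, along the tool's axes as they then stand; what a row does not reach is not made up. A row lasts 1/12 s, in which the tool goes at most 41.7 mm and 7.16 degrees, less where a joint would pass 70% of its speed; a pose out of reach is approached as far as the arm can. A call is refused whole if a number of a shift passes 1 or a number of a turn 1, either way. A call with a gripper value outside its range is refused whole. The fingers move at their own pace and stop on an object; the grip force is fixed at half the most. Time passes only in rows, so rows that do not move let the fingers close. It gives the time, the measured TCP pose, the force, the opening and the grip force at its end, in the units of the state.
- ctrl.get_obs(): the state, without advancing time (a new reading comes with each control period).
- cams.get_image(name): name is "side" or "top" or "wrist"; returns a dict with "image" (400x640x3 uint8, red, green, blue), "camera_matrix" (3x3 intrinsics, pixels), "k1" (the pictures are not rectified: a ray, as slopes to the right and down, at radius r is drawn at 1 + k1 r^2 times it, then the intrinsics apply), "xyz" and "rotation" of the camera in the world; the wrist camera has in their place "mount" (4x4, takes a point from camera to tool coordinates, whose origin is the TCP and whose axes are the flange's). Camera axes: x right, y down, z forward; pixel columns grow to the right and rows downward; lengths in mm; the calibration is good to about 2 mm. A picture is of the moment at which its call begins: read the wrist's pose just before it. There is no depth.
- ctrl.close_job(): hands the job in; it is judged then, once.
Trained networks look in the newest picture that a camera, given by its name, has taken for a name from the list of things; names that differ only in an ending like _2 or _b are one class to them, and where a whole thing is asked for, a point or a joint stands for the part that bears it (a point fixed in the world has none). Each returns a list of dicts, best first, with "p" (0 to 1); they miss things now and then, are a little off and sometimes report something else, mostly with a low value. They report only what shows in the picture. A call takes as long as a camera call.
- cams.boxes_of(camera, thing): "rect" ([centre column, centre row, width, height] in pixels, round what is visible of it).
- cams.cut_out(camera, thing): "pixels" (400x640 bool, what is visible of it) and "rect" ([centre column, centre row, width, height] in pixels, round what is visible of it).
The state is a dict: "t": time; "qpos": joint angles; "qvel": joint speeds; "joint_torque": joint torques, N m; "ee_pos": TCP position; "orientation": TCP orientation; "ft_force": force on the tool from outside, world axes, zero at the start; "moment": the same for the moment, N m; "width": finger opening in mm; "grasp_force": force on a finger pad.
Only numpy, scipy, OpenCV 4.12 (cv2) and the standard library are available. Lean on these libraries where they do the work, as an engineer would, in place of code of your own. Each camera call takes 0.05 s, during which the arm holds its last target. There are 200 camera calls.

### The job

Tidy the stationery: lay both highlighters flat and lengthwise next to each other in the long shallow tray, set the note block flat in the square holder, and put both tape rolls over the post of the spindle, the large one at the bottom and the small one on top of it. Leave the little potted cactus standing where it is.

Things in the scene. Friction and masses are not known exactly. Their poses are not given: they have to be found in the camera images.
- highlighter_a: a chunky flat-sided highlighter lying on the desk, grey plastic barrel with a white cap at its +x end and a thin white band at the other, 116 x 18 x 15 mm (x, y, z); origin at the centre of its underside, x along its length, z up. Grip it across its 18 mm width. 25 g. The two highlighters are identical.
- highlighter_b: a chunky flat-sided highlighter lying on the desk, grey plastic barrel with a white cap at its +x end and a thin white band at the other, 116 x 18 x 15 mm (x, y, z); origin at the centre of its underside, x along its length, z up. Grip it across its 18 mm width. 25 g. The two highlighters are identical.
- note_block: a square block of white note paper, 52 x 52 x 30 mm, lying flat on the desk; origin at the centre of its underside, x and y along its sides, z up. 80 g.
- tape_large: the larger of two white tape rolls lying flat: outer diameter 64 mm, hole 28 mm, height 20 mm; origin on the axis at the underside, z along the axis, up. 80 g.
- tape_small: the smaller of two white tape rolls lying flat: outer diameter 44 mm, hole 28 mm, height 20 mm; origin on the axis at the underside, z along the axis, up. 40 g.
- pen_tray: the long shallow black tray for highlighters, fixed to the desk: 150 mm (x) by 96 mm (y) outside, walls 4 mm thick, rim 8 mm above the desk, inner floor 3 mm above the desk; room for two highlighters beside each other along its x. Origin at the centre of its underside, on the desk; z up.
- note_holder: the square shallow black holder for the note block, fixed to the desk: 78 x 78 mm outside, walls 4 mm thick (70 x 70 mm inside), rim 10 mm and inner floor 3 mm above the desk. Origin at the centre of its underside, x and y along its sides, z up.
- spindle: the tape spindle, fixed to the desk: a black disc 80 mm in diameter and 8 mm high with an upright steel post of 12 mm diameter at its centre, tip 56 mm above the desk. Origin on the axis at the underside, on the desk; z up.
- cactus: a round cactus in a small terracotta pot (not to be disturbed), loose on the desk among the stationery: 52 mm across at the pot's rim, 69 mm high; origin at the centre of its underside, z up. 200 g.

How it is judged:
By the outcome, as a careful person would: the job done as asked, in the order asked, and still so for the second after the job is handed in, with the robot touching nothing.
It also fails if it takes over 120 s, if anything falls off the work surface, if the arm or the gripper's body presses on something with over 40 N, if the wrist force passes 120 N, or if a joint passes its speed limit or range.

## Working session

There is one attempt and no reset: what is moved stays moved. The work goes in short steps, Python scripts to look and compute and a tool call to move; the robot and the scene stay as the last step left them, time stands still between calls to the robot, and variables do not carry over. Pictures are saved under pics/ and viewed, at most 14 in all, crops included, and the job is handed in when it is done.

Besides the shell and the picture viewer there is one more tool, called after "Call:" as name(argument=value, ...) on one line, values as JSON. move_arm: Moves the arm, as the interface text tells. Its arguments: {"type":"object","properties":{"steps":{"type":"array"}},"required":["steps"]}

```bash
mkdir -p pics; ls; python3 - <<'E'
from workcell import ctrl,cams
import cv2
o=ctrl.get_obs();print(o['ee_pos'],o['orientation'],o['width'],ctrl.grip_depth)
for n in("top","side","wrist"):
    d=cams.get_image(n);cv2.imwrite(f"pics/{n}0.png",d["image"][:,:,::-1])
    print(n,d["camera_matrix"],d["k1"],d.get("xyz"),d.get("rotation"),d.get("mount"))
    if n!="wrist":
        for t in["highlighter_a","note_block","tape_large","tape_small","pen_tray","note_holder","spindle","cactus"]:
            print(n,t,[(round(b["p"],2),[round(float(v)) for v in b["rect"]]) for b in cams.boxes_of(n,t)[:4]])
E
```

```text
pics
[220.9866567  584.03331041 221.90823661] [-5.65108165e-01 -3.09005770e+00  2.36338144e-03] 87.83991150533848 18.700000000000003
top [[366.62829359   0.         317.04764671]
 [  0.         366.62829359 202.87206316]
 [  0.           0.           1.        ]] -0.017206405825566824 [437.91695487   2.91313988 933.42001606] [-2.16139224  2.14977631 -0.10058766] None
top highlighter_a [(0.92, [346, 239, 21, 44]), (0.92, [464, 260, 35, 41])]
top note_block [(0.7, [298, 245, 28, 28])]
top tape_large [(0.75, [412, 251, 28, 22])]
top tape_small [(0.73, [241, 245, 18, 16])]
top pen_tray [(0.74, [229, 181, 48, 61])]
top note_holder [(0.92, [323, 151, 35, 37])]
top spindle [(0.97, [419, 167, 32, 32])]
top cactus [(0.92, [178, 256, 18, 19])]
side [[361.00779213   0.         323.75334032]
 [  0.         361.00779213 198.49812247]
 [  0.           0.           1.        ]] 0.006842193655772959 [ 145.79856576 -510.19116757  523.14559018] [-2.13248633  0.73490096 -0.35931888] None
side highlighter_a [(0.66, [388, 357, 25, 75]), (0.56, [304, 237, 54, 20])]
side note_block [(0.89, [268, 208, 36, 31])]
side tape_large [(0.65, [343, 291, 40, 37]), (0.55, [269, 207, 38, 29]), (0.35, [304, 236, 54, 16])]
side tape_small [(0.48, [236, 178, 15, 18])]
side pen_tray [(0.71, [285, 153, 64, 31])]
side note_holder [(0.63, [367, 183, 38, 24])]
side spindle [(0.73, [434, 246, 39, 40])]
side cactus [(0.67, [201, 150, 18, 27])]
wrist [[325.73186715   0.         318.46847829]
 [  0.         325.73186715 199.70992842]
 [  0.           0.           1.        ]] -0.009463687962611622 None None [[ 1.96307724e-04 -9.61486867e-01 -2.74850807e-01  7.57939168e+01]
 [ 9.99999954e-01  2.51807522e-04 -1.66642809e-04 -4.33185922e-01]
 [ 2.29434373e-04 -2.74850762e-01  9.61486872e-01 -1.63072920e+02]
 [ 0.00000000e+00  0.00000000e+00  0.00000000e+00  1.00000000e+00]]
```

View pics/top0.png

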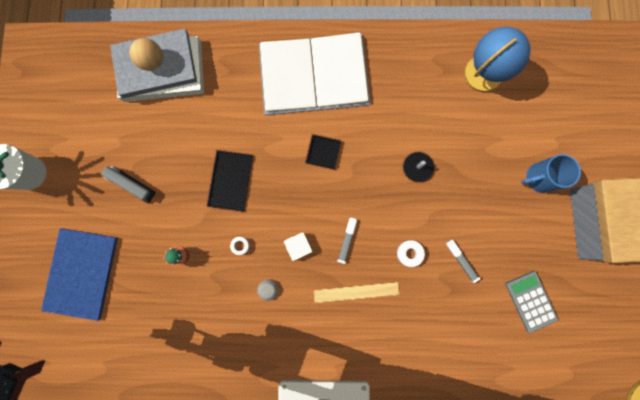

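View pics/side0.png

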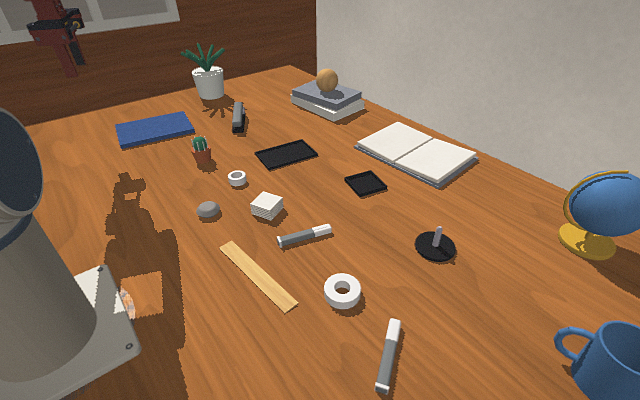

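```bash
cat > h.py <<'E'
from workcell import ctrl,cams
import cv2,numpy as np
from scipy.spatial.transform import Rotation as Ro
np.set_printoptions(precision=1,suppress=True)
def pose():
    o=ctrl.get_obs();return np.array(o['ee_pos']),Ro.from_rotvec(o['orientation']).as_matrix()
def cam(n,save=None):
    p,R=pose();d=cams.get_image(n)
    if save: cv2.imwrite(f"pics/{save}.png",d["image"][:,:,::-1])
    if n=="wrist":
        M=np.array(d["mount"]);d["R"]=R@M[:3,:3];d["c"]=p+R@M[:3,3]
    else: d["R"]=Ro.from_rotvec(d["rotation"]).as_matrix();d["c"]=np.array(d["xyz"])
    return d
def world(d,px,z):
    u=cv2.undistortPoints(np.array(px,float).reshape(-1,1,2),d["camera_matrix"],np.array([d["k1"],0,0,0.]))[:,0]
    r=np.c_[u,np.ones(len(u))]@d["R"].T
    return (d["c"]+r*((z-d["c"][2])/r[:,2])[:,None])[:,:2]
def find(d,n,thing,z,k=1,pmin=.3):
    out=[]
    for b in cams.cut_out(n,thing)[:k]:
        if b["p"]<pmin: continue
        m=np.array(b["pixels"]).astype(np.uint8)
        cs=max(cv2.findContours(m,cv2.RETR_EXTERNAL,cv2.CHAIN_APPROX_NONE)[0],key=len)
        w=world(d,cs[:,0],z).astype(np.float32)
        c,s,a=cv2.minAreaRect(w)
        if s[0]<s[1]: s=s[::-1];a+=90
        print(n,thing,round(b["p"],2),"xy",np.array(c),"size",np.array(s),"long-axis deg",round((a+90)%180-90,1),"px",np.round(b["rect"]))
        out.append((np.array(c),s,a))
    return out
def go(x,y,z,yaw):
    """print rows to tcp x,y,z with closing axis (tool y) at world angle yaw deg (mod 180)"""
    p,R=pose();t=R.T@(np.array([x,y,z])-p)
    cur=np.degrees(np.arctan2(R[1,1],R[0,1]));dy=(yaw-cur+90)%180-90
    print("at",p,"yaw",round(cur,1),"| shift tool units",np.round(t/25,2),"turn units (after shift)",round(-dy/5,2),"other",round(-(dy-np.sign(dy)*180)/5,1),"q6",round(ctrl.get_obs()['qpos'][5],2),"tilt",np.round(R[:,2],3))
E
python3 - <<'E'
from h import *
d=cam("top")
for t,z,k in[("highlighter_a",15,2),("note_block",30,1),("tape_large",20,1),("tape_small",20,1),("pen_tray",8,1),("note_holder",10,1),("spindle",8,1),("cactus",40,1)]: find(d,"top",t,z,k)
go(500,-100,100,0)
E
```

```text
top highlighter_a 0.52 xy [447.3 -56.8] size [109.2  17.2] long-axis deg -18.5 px [346. 241.  18.  43.]
top note_block 0.7 xy [433.3  65.5] size [52.5 52. ] long-axis deg -64.4 px [299. 246.  28.  29.]
top tape_large 0.89 xy [ 417.  -208.7] size [61.5 58.8] long-axis deg 89.0 px [412. 254.  26.  24.]
top pen_tray 0.57 xy [600.6 244.7] size [149.8  97.6] long-axis deg -7.8 px [229. 180.  47.  63.]
top note_holder 0.73 xy [675.7   4.3] size [79.5 77.2] long-axis deg -12.8 px [323. 149.  34.  33.]
top spindle 0.92 xy [ 637.6 -236.7] size [78.7 74.2] long-axis deg -1.2 px [420. 166.  32.  35.]
top cactus 0.63 xy [407.8 360.6] size [56.2 52.8] long-axis deg -43.9 px [178. 258.  22.  21.]
at [221.2 584.5 222.7] yaw 69.3 | shift tool units [-20.1 -21.7   4.9] turn units (after shift) 13.85 other -22.1 q6 -0.02 tilt [-0.  0. -1.]
```

```bash
python3 - <<'E'
from h import *
go(447,-57,222,71.5)
E
```

```text
at [221.2 584.5 222.7] yaw 69.3 | shift tool units [-17.5 -20.8   0. ] turn units (after shift) -0.45 other 35.6 q6 -0.02 tilt [-0.  0. -1.]
```

Call:
move_arm(steps=[[[-0.87,-1,0],0,0],[[-0.87,-1,0],0,0],[[-0.87,-1,0],0,0],[[-0.87,-1,0],0,0],[[-0.87,-1,0],0,0],[[-0.87,-1,0],0,0],[[-0.87,-1,0],0,0],[[-0.87,-1,0],0,0],[[-0.87,-1,0],0,0],[[-0.87,-1,0],0,0],[[-0.87,-1,0],0,0],[[-0.87,-1,0],0,0],[[-0.87,-1,0],0,0],[[-0.87,-1,0],0,0],[[-0.87,-1,0],0,0],[[-0.87,-1,0],0,0],[[-0.87,-1,0],0,0],[[-0.87,-1,0],0,0],[[-0.87,-0.8,0],-0.4,0],[[0,0,0],0,0]])

```text
t: 3.07
ee_pos: [443.6, -4.9, 223.2]
orientation: [0.513, 3.097, -0.001]
ft_force: [-0.7, 0.8, 0.3]
width: 87.8
grasp_force: 0.0
```

```bash
python3 - <<'E'
from h import *
d=cam("wrist","w1")
for t,z,k in[("highlighter_a",15,2),("note_block",30,1),("tape_large",20,1),("tape_small",20,1),("pen_tray",8,1),("note_holder",10,1),("spindle",8,1),("cactus",40,1)]: find(d,"wrist",t,z,k)
go(447,-57,50,71.5)
E
```

```text
wrist highlighter_a 0.93 xy [ 396.4 -338.4] size [118.5  30.9] long-axis deg 34.0 px [ 48. 223.  96.  63.]
wrist highlighter_a 0.57 xy [446.7 -56.7] size [115.8  19.9] long-axis deg -16.2 px [278. 188.  29.  96.]
wrist note_block 0.79 xy [430.9  64.8] size [56.4 52. ] long-axis deg 25.4 px [378. 148.  65.  72.]
wrist tape_large 0.8 xy [ 415.3 -209.6] size [67.2 64.4] long-axis deg 71.3 px [148. 205.  52.  53.]
wrist tape_small 0.75 xy [431.4 207.3] size [50.2 41.5] long-axis deg 71.3 px [503. 102.  50.  38.]
wrist pen_tray 0.64 xy [596.4 242.4] size [152.3 103.4] long-axis deg -7.6 px [549. 217.  92. 114.]
wrist note_holder 0.87 xy [705.   -2.1] size [79.2 28.4] long-axis deg 72.9 px [383. 331.  57.  63.]
wrist spindle 0.73 xy [ 652.3 -239.7] size [72.8 67.4] long-axis deg -18.6 px [211. 364.  45.  40.]
wrist cactus 0.6 xy [403.2 323.9] size [40.4 26. ] long-axis deg -4.0 px [627.  29.  26.  47.]
at [441.1  -0.5 222.7] yaw 71.4 | shift tool units [-0.9 -2.1  6.9] turn units (after shift) -0.03 other 36.0 q6 -1.27 tilt [-0.  0. -1.]
```

View pics/w1.png

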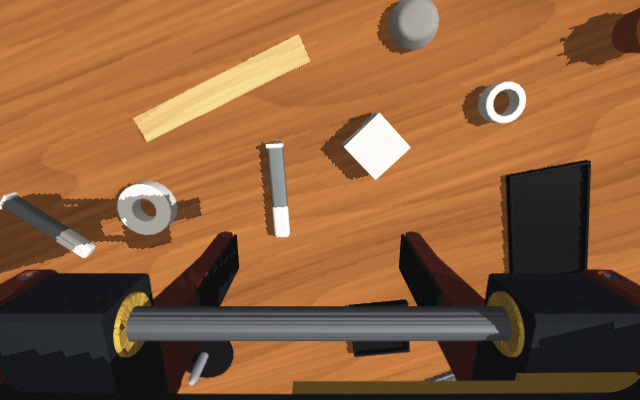

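Call:
move_arm(steps=[[[-0.45,-1,0],-0.3,0],[[-0.45,-1.05,0],0,0]])

```text
out of range
```

Call:
move_arm(steps=[[[-0.45,-1,0],-0.3,0],[[-0.45,-1,0],0,0],[[0,-0.1,1],0,0],[[0,0,1],0,0],[[0,0,1],0,0],[[0,0,1],0,0],[[0,0,1],0,0],[[0,0,0.9],0,0],[[0,0,0],0,0],[[0,0,0],0,0]])

```text
t: 4.35
ee_pos: [445.8, -57.7, 74.6]
orientation: [-0.469, -3.103, -0.0]
ft_force: [-0.3, -1.0, 0.7]
width: 87.8
grasp_force: 0.0
```

```bash
python3 - <<'E'
from h import *
d=cam("wrist","w2")
find(d,"wrist","highlighter_a",15,2)
go(447,-57,4,73)
E
```

```text
wrist highlighter_a 0.96 xy [446.7 -57. ] size [115.6  18.8] long-axis deg -15.9 px [319. 212.  32. 151.]
wrist highlighter_a 0.64 xy [ 422.4 -304.9] size [8.5 6.1] long-axis deg -32.4 px [  5. 278.   7.   7.]
at [447.3 -58.1  76.2] yaw 72.8 | shift tool units [0.  0.  2.9] turn units (after shift) -0.04 other 36.0 q6 -1.43 tilt [ 0. -0. -1.]
```

View pics/w2.png

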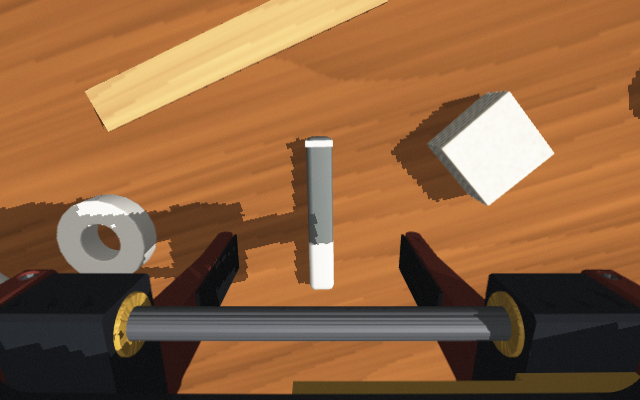

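Call:
move_arm(steps=[[[0,0,1],-0.2,0],[[0,0,1],0,0],[[0,0,0.8],0,0.3],[[0,0,0],0,0.6],[[0,0,0],0,1],[[0,0,0],0,1],[[0,0,0],0,1],[[0,0,0],0,1],[[0,0,0],0,1],[[0,0,0],0,1],[[0,0,-0.5],0,1],[[0,0,-1],0,1],[[0,0,-1],0,1],[[0,0,-1],0,1],[[0,0,-1],0,1]])

```text
t: 5.7
ee_pos: [446.2, -58.2, 118.9]
orientation: [-0.443, -3.11, -0.0]
ft_force: [0.4, 0.2, -0.7]
width: 5.0
grasp_force: 0.0
```

```bash
python3 - <<'E'
from h import *
d=cam("wrist","w3")
for t,z in(("highlighter_a",118),("pen_tray",8),("note_holder",10)):find(d,"wrist",t,z)
for s in(22,):
  a=np.radians(-7.6);c=np.array([599.,243.5])+s*np.array([-np.sin(a),np.cos(a)])
  print(c);go(*c,100,82.4)
print(ctrl.get_obs()["width"],ctrl.get_obs()["grasp_force"])
E
```

```text
wrist highlighter_a 0.83 xy [418.5 -49.5] size [70.6 11.1] long-axis deg -16.1 px [319. 196.  26. 126.]
wrist note_holder 0.95 xy [664.8  31.8] size [58.5 27.7] long-axis deg -12.3 px [464. 372.  29.  50.]
[601.9 265.3]
at [446.9 -58.3 118.1] yaw 73.8 | shift tool units [-2.3 14.2  0.7] turn units (after shift) -1.73 other 34.3 q6 -1.44 tilt [ 0. -0. -1.]
0.24158002486119215 0.0
```

Call:
move_arm(steps=[[[0,0,0],0,0.5],[[0,0,0],0,0.5],[[0,0,0.5],0,0.5],[[0,0,0.5],0,0.5],[[0,0,0.5],0,0.5],[[0,0,0.5],0,0.5],[[0,0,1],0,0.5],[[0,0,1],0,0.5],[[0,0,0.55],0,0.5],[[0,0,0],0,1],[[0,0,0],0,1],[[0,0,0],0,1],[[0,0,0],0,1],[[0,0,0],0,1],[[0,0,0],0,1],[[0,0,0],0,1],[[0,0,0],0,1],[[0,0,0],0,1]])

```text
t: 7.4
ee_pos: [446.7, -58.2, 4.1]
orientation: [0.443, 3.11, -0.0]
ft_force: [0.4, 0.4, -0.5]
width: 17.9
grasp_force: 30.0
```

Call:
move_arm(steps=[[[0,0,-0.5],0,1],[[0,0,-1],0,1],[[0,0,-1],0,1],[[0,0,-1],0,1],[[0,0,-0.5],0,1],[[0,0,0],0,1]])

```text
t: 7.9
ee_pos: [448.4, -58.5, 106.5]
orientation: [0.443, 3.105, -0.0]
ft_force: [0.9, -0.0, -0.9]
width: 17.6
grasp_force: 30.0
```

```bash
python3 - <<'E'
from h import *
a=np.radians(-7.6);c=np.array([599.,243.5])+22*np.array([-np.sin(a),np.cos(a)])
print(c);go(*c,100,82.4)
print(ctrl.get_obs()["width"],ctrl.get_obs()["grasp_force"])
E
```

```text
[601.9 265.3]
at [448.4 -58.5 106.5] yaw 73.8 | shift tool units [-2.3 14.2  0.3] turn units (after shift) -1.73 other 34.3 q6 -1.44 tilt [ 0. -0. -1.]
17.578535313360586 29.999936521053314
```

Call:
move_arm(steps=[[[-0.15,0.95,0],0,1],[[-0.15,0.95,0],0,1],[[-0.15,0.95,0],0,1],[[-0.15,0.95,0],0,1],[[-0.15,0.95,0],0,1],[[-0.15,0.95,0],0,1],[[-0.15,0.95,0],0,1],[[-0.15,0.95,0],0,1],[[-0.15,0.95,0],0,1],[[-0.15,0.95,0],0,1],[[-0.15,0.95,0],0,1],[[-0.15,0.95,0],0,1],[[-0.15,0.95,0],0,1],[[-0.15,0.95,0],0,1],[[-0.2,0.9,0],-0.9,1],[[0,0,0],-0.8,1],[[0,0,0],0,1],[[0,0,0],0,1]])

```text
t: 9.4
ee_pos: [600.0, 266.3, 102.3]
orientation: [-0.214, -3.132, 0.002]
ft_force: [-0.7, -0.5, -0.6]
width: 17.6
grasp_force: 30.0
```

```bash
python3 - <<'E'
from h import *
d=cam("wrist","w4")
r=find(d,"wrist","pen_tray",8)
find(d,"wrist","highlighter_a",115)
p,R=pose()
if r:
  a=np.radians(r[0][2]);
  if np.cos(a)<0:a+=np.pi
  c=r[0][0]+22*np.array([-np.sin(a),np.cos(a)])
  print(c);go(*c,100,np.degrees(a)+90)
E
```

```text
wrist pen_tray 0.75 xy [592.8 245.2] size [138.   97.3] long-axis deg -8.3 px [291. 193. 129. 162.]
wrist highlighter_a 0.88 xy [583.9 268.1] size [83.7 18.2] long-axis deg -7.9 px [320. 251.  43. 208.]
[596. 267.]
at [600.4 265.8 103.3] yaw 82.1 | shift tool units [0.2 0.  0.1] turn units (after shift) 0.09 other -35.9 q6 -1.04 tilt [-0. -0. -1.]
```

View pics/w4.png

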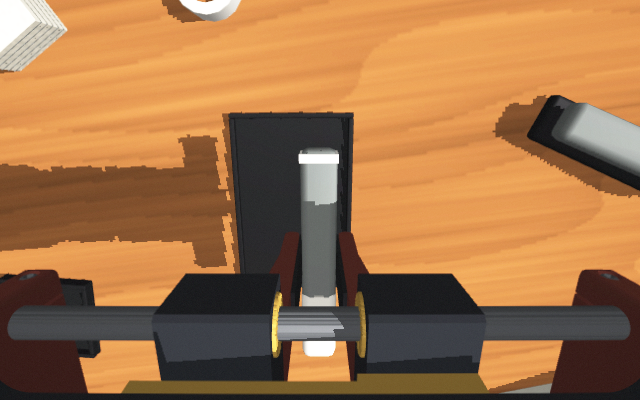

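Call:
move_arm(steps=[[[0,-0.16,1],0,1],[[0,0,1],0,1],[[0,0,1],0,1],[[0,0,0.5],0,1],[[0,0,0.3],0,1],[[0,0,0],0,1],[[0,0,0],0,1],[[0,0,0],0,0.75],[[0,0,0],0,0.75],[[0,0,0],0,0.75],[[0,0,-0.3],0,0.75],[[0,0,-0.5],0,0.7],[[0,0,-1],0,0.5],[[0,0,-1],0,0.5],[[0,0,-1],0,0.5]])

```text
t: 10.8
ee_pos: [600.5, 262.7, 106.2]
orientation: [0.212, 3.134, 0.0]
ft_force: [0.7, 0.7, 0.2]
width: 42.2
grasp_force: 0.0
```

```bash
python3 - <<'E'
from h import *
d=cam("wrist","w5")
find(d,"wrist","highlighter_a",18,2)
find(d,"wrist","pen_tray",8)
go(450,-300,200,80)
E
```

```text
wrist highlighter_a 0.7 xy [601.4 262.4] size [115.2  19.9] long-axis deg -8.0 px [319. 202.  30. 138.]
wrist pen_tray 0.83 xy [600.3 244.5] size [151.3  97.6] long-axis deg -7.6 px [294. 198. 125. 172.]
at [602.3 263.4 107.6] yaw 82.3 | shift tool units [  3.  -23.1  -3.8] turn units (after shift) 0.45 other -35.5 q6 -1.04 tilt [ 0.  0. -1.]
```

View pics/w5.png

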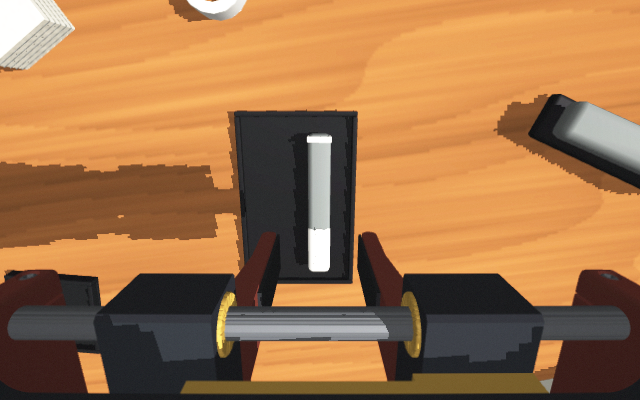

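Call:
move_arm(steps=[[[0.1,-1,-1],0,0.5],[[0.1,-1,-1],0,0.5],[[0.15,-1,0],0,0.5],[[0.15,-1,0],0,0.5],[[0.15,-1,0],0,0.5],[[0.15,-1,0],0,0.5],[[0.15,-1,0],0,0.5],[[0.15,-1,0],0,0.5],[[0.15,-1,0],0,0.5],[[0.15,-1,0],0,0.5],[[0.15,-1,0],0,0.5],[[0.15,-1,0],0,0.5],[[0.15,-1,0],0,0.5],[[0.15,-1,0],0,0.5],[[0.15,-1,0],0,0.5],[[0.15,-1,0],0,0.5],[[0.15,-1,0],0,0.5],[[0.15,-1,0],0,0.5],[[0.15,-1,0],0,0.5],[[0.15,-1,0],0,0.5]])

```text
t: 12.62
ee_pos: [460.2, -223.9, 153.4]
orientation: [-0.212, -3.133, -0.001]
ft_force: [0.2, 0.3, -0.9]
width: 43.9
grasp_force: 0.0
```

Call:
move_arm(steps=[[[0.15,-1,0],1,0.5],[[0,0,0],1,0.5],[[0,0,0],1,0.5],[[0,0,0],1,0.5],[[0,0,0],1,0.5],[[0,0,0],1,0.5],[[0,0,0],1,0.5],[[0,0,0],1,0.5],[[0,0,0],1,0.5],[[0,0,0],1,0.5],[[0,0,0],1,0.5],[[0,0,0],1,0.5],[[0,0,0],1,0.5],[[0,0,0],1,0.5],[[0,0,0],1,0.5],[[0,0,0],1,0.5],[[0,0,0],1,0.5],[[0,0,0],1,0.5],[[0,0,0],1,0.5],[[0,0,0],1,0.5]])

```text
t: 14.28
ee_pos: [453.7, -247.0, 153.4]
orientation: [-2.54, -1.846, 0.001]
ft_force: [-0.1, 0.9, 0.5]
width: 43.4
grasp_force: 0.0
```

Call:
move_arm(steps=[[[0,0,0],1,0.5],[[0,0,0],1,0.5],[[0,0,0],1,0.5],[[0,0,0],1,0.5],[[0,0,0],1,0.5],[[0,0,0],1,0.5],[[0,0,0],0,0.5],[[0,0,0],0,0.5]])

```text
t: 14.95
ee_pos: [453.9, -247.1, 153.6]
orientation: [-2.928, -1.136, 0.001]
ft_force: [0.9, -0.5, -0.4]
width: 44.1
grasp_force: 0.0
```

```bash
python3 - <<'E'
from h import *
d=cam("wrist","w6")
r=find(d,"wrist","highlighter_b",15,2)
find(d,"wrist","tape_large",20)
for c,s,a in r: go(*c,4,a+90)
E
```

```text
wrist highlighter_b 0.91 xy [ 413.5 -332.7] size [85.7 19. ] long-axis deg 34.2 px [351. 270.  22.  71.]
wrist tape_large 0.8 xy [ 418.3 -214.1] size [65.7 63. ] long-axis deg 38.4 px [267. 193.  71.  64.]
at [ 454.1 -247.2  153.8] yaw -47.6 | shift tool units [-3.5  1.4  6. ] turn units (after shift) 1.63 other -34.4 q6 0.31 tilt [-0.  0. -1.]
```

View pics/w6.png

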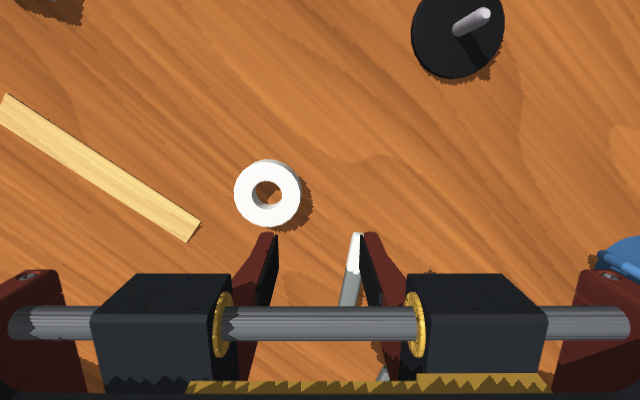

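Call:
move_arm(steps=[[[-1,0.3,0],0,0.5],[[-1,0.3,0],0,0.5],[[-1,0.3,0],0,0.5],[[-1,0.3,0],1,0.5],[[0,0,0],0.6,0.5],[[0,0,0],0,0.5],[[0,0,0],0,0.5]])

```text
t: 15.68
ee_pos: [400.3, -336.8, 153.9]
orientation: [-3.001, -0.928, 0.0]
ft_force: [-0.6, 0.1, -0.2]
width: 44.1
grasp_force: 0.0
```

```bash
python3 - <<'E'
from h import *
d=cam("wrist","w7")
r=find(d,"wrist","highlighter_b",15,2)
for c,s,a in r: go(*c,4,a+90)
E
```

```text
wrist highlighter_b 0.95 xy [ 398.7 -343.3] size [115.   19.2] long-axis deg 33.2 px [324. 190.  24. 114.]
at [ 400.7 -336.3  153.9] yaw -55.6 | shift tool units [-0.2  0.2  6. ] turn units (after shift) 0.25 other -35.8 q6 0.25 tilt [-0.  0. -1.]
```

Call:
move_arm(steps=[[[-0.2,0.18,1],0.2,0.5],[[0,0,1],0,0.5],[[0,0,1],0,0.5],[[0,0,1],0,0.5],[[0,0,1],0,0.5],[[0,0,0.7],0,0.5],[[0,0,0.3],0,0.5],[[0,0,0],0,1],[[0,0,0],0,1],[[0,0,0],0,1],[[0,0,0],0,1],[[0,0,0],0,1],[[0,0,0],0,1],[[0,0,0],0,1],[[0,0,-0.5],0,1],[[0,0,-1],0,1],[[0,0,-1],0,1],[[0,0,-1],0,1],[[0,0,-0.5],0,1],[[0,0,0],0,1]])

```text
t: 17.45
ee_pos: [400.4, -344.8, 107.7]
orientation: [3.005, 0.898, 0.005]
ft_force: [0.1, -0.8, 0.1]
width: 17.5
grasp_force: 30.0
```

```bash
python3 - <<'E'
from h import *
a=np.radians(-7.8);c=np.array([600.3,244.5])-18*np.array([-np.sin(a),np.cos(a)])
print(c);go(*c,100,82.2)
E
```

```text
[597.9 226.7]
at [ 400.4 -344.8  107.7] yaw -56.7 | shift tool units [ 19.1 -14.8   0.2] turn units (after shift) 8.21 other -27.8 q6 0.26 tilt [ 0. -0. -1.]
```

Call:
move_arm(steps=[[[0.95,-0.74,0],0,1],[[0.95,-0.74,0],0,1],[[0.95,-0.74,0],0,1],[[0.95,-0.74,0],0,1],[[0.95,-0.74,0],0,1],[[0.95,-0.74,0],0,1],[[0.95,-0.74,0],0,1],[[0.95,-0.74,0],0,1],[[0.95,-0.74,0],0,1],[[0.95,-0.74,0],0,1],[[0.95,-0.74,0],0,1],[[0.95,-0.74,0],0,1],[[0.95,-0.74,0],0,1],[[0.95,-0.74,0],0,1],[[0.95,-0.74,0],0,1],[[0.95,-0.74,0],0,1],[[0.95,-0.74,0],0,1],[[0.95,-0.74,0],0,1],[[0.95,-0.74,0],0,1],[[0.95,-0.74,0],0,1]])

```text
t: 19.12
ee_pos: [592.6, 227.8, 103.2]
orientation: [3.01, 0.9, -0.002]
ft_force: [0.5, -0.3, -1.0]
width: 17.5
grasp_force: 30.0
```

Call:
move_arm(steps=[[[0,0,0],1,1],[[0,0,0],1,1],[[0,0,0],1,1],[[0,0,0],1,1],[[0,0,0],1,1],[[0,0,0],1,1],[[0,0,0],1,1],[[0,0,0],1,1],[[0,0,0],0.2,1],[[0,0,0],0,1],[[0,0,0],0,1]])

```text
t: 20.03
ee_pos: [592.7, 226.4, 103.5]
orientation: [3.134, -0.208, -0.001]
ft_force: [-1.2, -0.6, 0.4]
width: 17.8
grasp_force: 30.0
```

```bash
python3 - <<'E'
from h import *
d=cam("wrist","w8")
find(d,"wrist","highlighter_b",104,2)
find(d,"wrist","pen_tray",8)
go(597.9,226.7,8.5,82.2)
E
```

```text
wrist highlighter_b 0.68 xy [625.8 245.8] size [75.4 12.6] long-axis deg -8.1 px [271. 193.  30. 139.]
wrist highlighter_b 0.6 xy [603.7 224.7] size [91.5 19.4] long-axis deg -8.0 px [321. 248.  39. 206.]
wrist pen_tray 0.71 xy [602.4 244. ] size [147.3  97.6] long-axis deg -7.0 px [294. 185. 129. 177.]
at [592.9 226.5 103.8] yaw -97.7 | shift tool units [ 0.2 -0.   3.8] turn units (after shift) 0.03 other -36.0 q6 2.05 tilt [-0. -0. -1.]
```

View pics/w8.png

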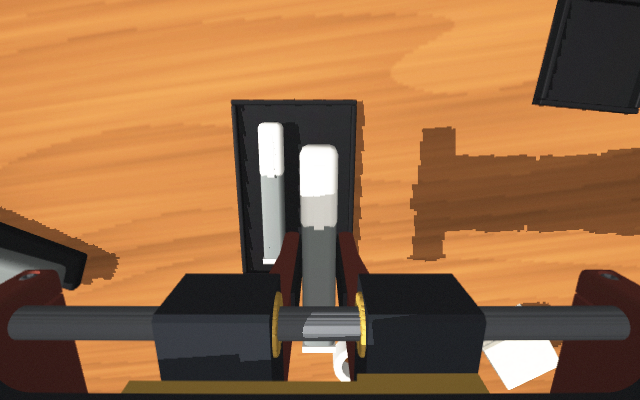

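Call:
move_arm(steps=[[[0.2,0,1],0,1],[[0,0,1],0,1],[[0,0,1],0,1],[[0,0,0.5],0,1],[[0,0,0.3],0,1],[[0,0,0],0,1],[[0,0,0],0,1],[[0,0,0],0,0.75],[[0,0,0],0,0.75],[[0,0,0],0,0.75],[[0,0,-0.3],0,0.75],[[0,0,-0.5],0,0.7],[[0,0,-1],0,0.3],[[0,0,-1],0,0],[[0,0,-1],0,0],[[0,0,0],0,0]])

```text
t: 21.52
ee_pos: [601.4, 227.1, 110.5]
orientation: [-3.131, 0.211, -0.013]
ft_force: [0.2, 0.5, 0.5]
width: 49.3
grasp_force: 0.0
```

```bash
python3 - <<'E'
from h import *
d=cam("wrist","w9")
find(d,"wrist","highlighter_b",18,2)
find(d,"wrist","pen_tray",8)
go(431.5,65,107,25.5)
E
```

```text
wrist highlighter_b 0.97 xy [598.3 225.8] size [116.   19.2] long-axis deg -7.7 px [322. 204.  26. 135.]
wrist highlighter_b 0.69 xy [603.1 261.4] size [116.1  20.3] long-axis deg -8.0 px [276. 203.  32. 139.]
wrist pen_tray 0.76 xy [600.7 244.5] size [150.5  97.5] long-axis deg -7.6 px [298. 197. 123. 169.]
at [598.  225.9 104.8] yaw -97.7 | shift tool units [-5.7  7.3 -0.1] turn units (after shift) 11.35 other -24.6 q6 2.05 tilt [ 0.  0. -1.]
```

Call:
move_arm(steps=[[[-0.7,0.9,0],0,0],[[-0.7,0.9,0],0,0],[[-0.7,0.9,0],0,0],[[-0.7,0.9,0],0,0],[[-0.7,0.9,0],0,0],[[-0.7,0.9,0],0,0],[[-0.7,0.9,0],0,0],[[-0.8,1,0],0,0],[[0,0,0],-1,0],[[0,0,0],-1,0],[[0,0,0],-1,0],[[0,0,0],-1,0],[[0,0,0],-1,0],[[0,0,0],-1,0],[[0,0,0],-0.6,0],[[0,0,0],0,0],[[0,0,0],0,0]])

```text
t: 23.08
ee_pos: [431.5, 64.1, 103.3]
orientation: [-3.066, -0.684, 0.003]
ft_force: [1.1, 0.5, 0.2]
width: 87.7
grasp_force: 0.0
```

```bash
python3 - <<'E'
from h import *
d=cam("wrist","w10")
r=find(d,"wrist","note_block",30)
for c,s,a in r: go(*c,12,a);go(*c,12,a+90)
print(ctrl.get_obs()["width"])
E
```

```text
wrist note_block 0.78 xy [435.   66.1] size [58.3 52.8] long-axis deg 25.8 px [320. 204.  73.  75.]
at [431.8  64.2 103.5] yaw -64.8 | shift tool units [ 0.1 -0.   3.7] turn units (after shift) 17.88 other -18.1 q6 1.25 tilt [-0. -0. -1.]
at [431.8  64.2 103.5] yaw -64.8 | shift tool units [ 0.1 -0.   3.7] turn units (after shift) -0.12 other 35.9 q6 1.25 tilt [-0. -0. -1.]
87.89469636187451
```

View pics/w10.png

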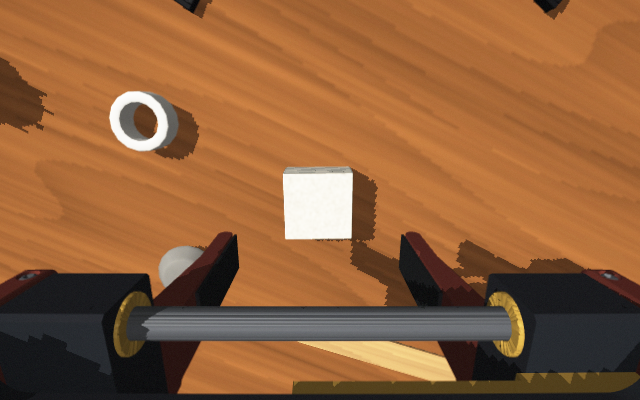

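Call:
move_arm(steps=[[[0,0,1],-0.1,0],[[0,0,1],0,0],[[0,0,1],0,0],[[0,0,0.65],0,0],[[0,0,0],0,1],[[0,0,0],0,1],[[0,0,0],0,1],[[0,0,0],0,1],[[0,0,0],0,1],[[0,0,0],0,1],[[0,0,0],0,1],[[0,0,0],0,1],[[0,0,0],0,1],[[0,0,-0.5],0,1],[[0,0,-1],0,1],[[0,0,-1],0,1],[[0,0,-1],0,1],[[0,0,0],0,1]])

```text
t: 24.68
ee_pos: [434.7, 64.5, 103.9]
orientation: [3.062, 0.7, 0.011]
ft_force: [0.7, -1.1, -0.3]
width: 52.1
grasp_force: 30.0
```

```bash
python3 - <<'E'
from h import *
go(676,3,100,-12.8);go(676,3,100,77.2)
E
```

```text
at [434.7  64.5 103.9] yaw -64.2 | shift tool units [7.6 6.4 0.2] turn units (after shift) -10.29 other 25.7 q6 1.24 tilt [ 0.  0. -1.]
at [434.7  64.5 103.9] yaw -64.2 | shift tool units [7.6 6.4 0.2] turn units (after shift) 7.71 other -28.3 q6 1.24 tilt [ 0.  0. -1.]
```

Call:
move_arm(steps=[[[0.95,0.8,0],0,1],[[0.95,0.8,0],0,1],[[0.95,0.8,0],0,1],[[0.95,0.8,0],0,1],[[0.95,0.8,0],0,1],[[0.95,0.8,0],0,1],[[0.95,0.8,0],0,1],[[0.95,0.8,0],0,1],[[0,0,0],1,1],[[0,0,0],1,1],[[0,0,0],1,1],[[0,0,0],1,1],[[0,0,0],1,1],[[0,0,0],1,1],[[0,0,0],1,1],[[0,0,0],0.7,1],[[0,0,0],0,1],[[0,0,0],0,1]])

```text
t: 26.18
ee_pos: [672.4, 2.7, 99.3]
orientation: [3.122, -0.345, -0.002]
ft_force: [-0.1, -0.1, -0.8]
width: 51.7
grasp_force: 30.0
```

```bash
python3 - <<'E'
from h import *
d=cam("wrist","w11")
find(d,"wrist","note_holder",10)
find(d,"wrist","note_block",120)
go(676,3,16,77.2)
E
```

```text
wrist note_holder 0.74 xy [639.6 221.3] size [32.7 29. ] long-axis deg -10.0 px [ 84. 290.  36.  34.]
wrist note_block 0.76 xy [679.1   0.9] size [57. 51.] long-axis deg -11.9 px [320. 253. 112. 114.]
at [672.7   2.7  99.8] yaw -102.6 | shift tool units [ 0.1 -0.   3.4] turn units (after shift) 0.03 other -36.0 q6 1.78 tilt [-0. -0. -1.]
```

View pics/w11.png

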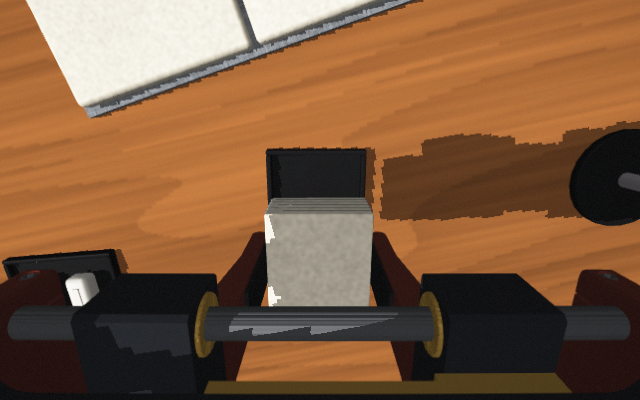

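```bash
python3 - <<'E'
from h import *
d=cam("wrist")
w=world(d,[[266,149],[369,148]],10);e=w[1]-w[0];L=np.linalg.norm(e);n=np.array([e[1],-e[0]])/L
if n[0]>0:n=-n
c=w.mean(0)+39*n
print(w,L,np.degrees(np.arctan2(*e[::-1])),c);go(*c,16,np.degrees(np.arctan2(*e[::-1])))
p,R=pose();print((R.T@(np.r_[c,16]-p))/25)
E
```

```text
[[723.6  32.5]
 [706.9 -45.4]] 79.60664820800939 -102.08648782055995 [677.1   1.7]
at [672.8   2.8  99.9] yaw -102.7 | shift tool units [0.2 0.  3.4] turn units (after shift) -0.12 other 35.9 q6 1.78 tilt [-0.  0. -1.]
[0.2 0.  3.4]
```

Call:
move_arm(steps=[[[0.1,0,1],0,1],[[0,0,1],0,1],[[0,0,0.7],0,1],[[0,0,0.4],0,1],[[0,0,0.25],0,1],[[0,0,0],0,1],[[0,0,0],0,0.3],[[0,0,0],0,0.3],[[0,0,0],0,0.2],[[0,0,0],0,0.2],[[0,0,-0.4],0,0],[[0,0,-1],0,0],[[0,0,-1],0,0],[[0,0,-1],0,0],[[0,0,-0.5],0,0],[[0,0,0],0,0]])

```text
t: 27.72
ee_pos: [677.7, 2.2, 118.0]
orientation: [-3.122, 0.348, -0.01]
ft_force: [0.7, 0.5, 0.4]
width: 88.0
grasp_force: 0.0
```

```bash
python3 - <<'E'
from h import *
d=cam("wrist","w12")
find(d,"wrist","note_holder",10)
find(d,"wrist","note_block",33)
go(416.5,-209.5,110,-100)
E
```

```text
wrist note_holder 0.81 xy [677.3   3.4] size [78.  77.9] long-axis deg 77.3 px [318. 197.  91.  90.]
wrist note_block 0.59 xy [677.8   1.1] size [57.2 53.3] long-axis deg -12.7 px [320. 206.  69.  74.]
at [674.5   2.2 113. ] yaw -102.7 | shift tool units [-8.2 10.5  0.1] turn units (after shift) -0.55 other 35.5 q6 1.78 tilt [-0.  0. -1.]
```

View pics/w12.png

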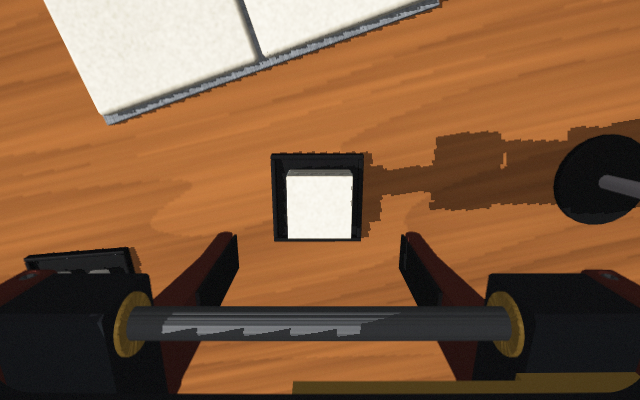

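Call:
move_arm(steps=[[[-0.75,0.95,0],0,0],[[-0.75,0.95,0],0,0],[[-0.75,0.95,0],0,0],[[-0.75,0.95,0],0,0],[[-0.75,0.95,0],0,0],[[-0.75,0.95,0],0,0],[[-0.75,0.95,0],0,0],[[-0.75,0.95,0],0,0],[[-0.75,0.95,0],0,0],[[-0.75,0.95,0],0,0],[[-0.7,1,0],0,0],[[0,0,0],0,0],[[0,0,0],0,0]])

```text
t: 28.95
ee_pos: [415.8, -209.0, 112.7]
orientation: [-3.121, 0.353, 0.004]
ft_force: [0.2, -0.3, 0.2]
width: 87.9
grasp_force: 0.0
```

```bash
cat >> h.py <<'E'
def ring(d,n,thing,z,save=None):
    for b in cams.cut_out(n,thing)[:1]:
        m=np.array(b["pixels"]).astype(np.uint8)
        cs,hier=cv2.findContours(m,cv2.RETR_CCOMP,cv2.CHAIN_APPROX_NONE)
        for c in cs:
            if len(c)>25:
                (x,y),r=cv2.minEnclosingCircle(world(d,c[:,0],z).astype(np.float32)); print(thing,round(b["p"],2),"circle",round(x,1),round(y,1),"r",round(r,1))
E
python3 - <<'E'
from h import *
d=cam("wrist","w13")
find(d,"wrist","tape_large",20);ring(d,"wrist","tape_large",20)
g=cv2.cvtColor(d["image"],cv2.COLOR_RGB2GRAY);print(world(d,[[320,200]],20))
go(416.5,-209.5,5,-100)
E
```

```text
wrist tape_large 0.72 xy [ 418.  -215.4] size [65.1 62.1] long-axis deg -14.4 px [325. 194.  75.  77.]
tape_large 0.72 circle 418.1 -214.8 r 33.0
tape_large 0.72 circle 420.2 -215.3 r 13.6
[[ 416.4 -210.8]]
at [ 418.  -208.2  113.4] yaw -102.7 | shift tool units [-0.   0.1  4.3] turn units (after shift) -0.54 other 35.5 q6 1.3 tilt [-0.  0. -1.]
```

View pics/w13.png

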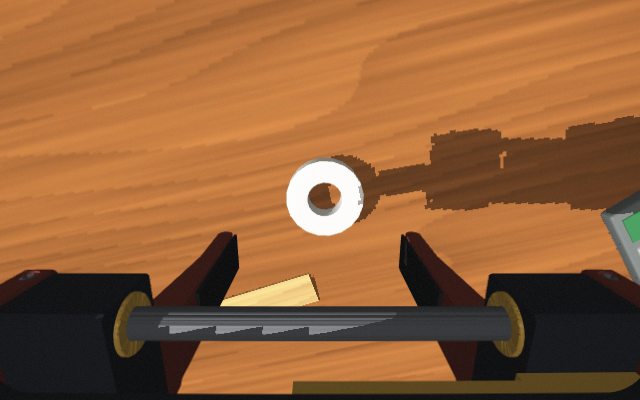

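Call:
move_arm(steps=[[[0,0.17,1],0,0],[[0,0,1],0,0],[[0,0,1],0,0],[[0,0,0.8],0,0],[[0,0,0.45],0,0],[[0,0,0],0,1],[[0,0,0],0,1],[[0,0,0],0,1],[[0,0,0],0,1],[[0,0,0],0,1],[[0,0,0],0,1],[[0,0,0],0,1],[[0,0,0],0,1],[[0,0,-0.5],0,1],[[0,0,-1],0,1],[[0,0,-1],0,1],[[0,0,-1],0,1],[[0,0,-1],0,1],[[0,0,0],0,1]])

```text
t: 30.68
ee_pos: [418.9, -214.2, 124.3]
orientation: [3.119, -0.348, 0.011]
ft_force: [-0.2, 0.4, -0.5]
width: 63.3
grasp_force: 30.0
```

```bash
python3 - <<'E'
from h import *
d=cam("wrist")
find(d,"wrist","tape_large",126);ring(d,"wrist","tape_large",126)
find(d,"wrist","spindle",8)
go(636,-237.5,118,-100)
E
```

```text
wrist tape_large 0.75 xy [ 418.3 -214.5] size [66.8 66.1] long-axis deg 77.2 px [318. 247. 123. 115.]
tape_large 0.75 circle 416.3 -214.1 r 35.6
tape_large 0.75 circle 419.4 -214.7 r 13.3
at [ 415.8 -212.5  119.4] yaw -102.7 | shift tool units [ 8.8 -1.   0. ] turn units (after shift) -0.55 other 35.5 q6 1.3 tilt [-0.  0. -1.]
```

Call:
move_arm(steps=[[[1,-0.15,0],0,1],[[1,-0.15,0],0,1],[[1,-0.15,0],0,1],[[1,-0.2,0],0,1],[[1,-0.2,0],0,1],[[0,0,0],0,1],[[0,0,0],0,1],[[0,0,0],0,1]])

```text
t: 31.55
ee_pos: [541.4, -219.0, 118.4]
orientation: [-3.121, 0.348, 0.006]
ft_force: [-0.3, -0.2, -0.4]
width: 63.0
grasp_force: 30.0
```

```bash
python3 - <<'E'
from h import *
for i in range(2):
  d=cam("wrist","w14")
  find(d,"wrist","spindle",8);ring(d,"wrist","spindle",8)
  ring(d,"wrist","tape_large",132)
go(636,-237.5,118,-100)
E
```

```text
wrist spindle 0.83 xy [ 637.5 -241.8] size [79.1 78.8] long-axis deg 32.5 px [320.  73. 101. 107.]
spindle 0.83 circle 637.5 -241.6 r 40.3
tape_large 0.95 circle 544.3 -220.2 r 33.1
tape_large 0.95 circle 547.3 -220.7 r 12.3
wrist spindle 0.68 xy [ 637.3 -241.4] size [78.4 77.9] long-axis deg -87.1 px [319.  76.  99. 104.]
spindle 0.68 circle 637.2 -241.5 r 39.7
tape_large 0.73 circle 544.5 -220.4 r 33.6
tape_large 0.73 circle 547.2 -221.2 r 12.4
at [ 542.9 -219.7  120.3] yaw -102.7 | shift tool units [ 3.8 -0.1  0.1] turn units (after shift) -0.55 other 35.5 q6 1.39 tilt [ 0. -0. -1.]
```

View pics/w14.png

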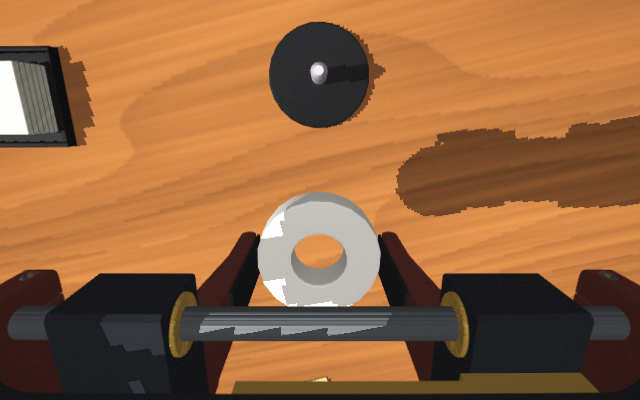

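Call:
move_arm(steps=[[[1,0,0],0,1],[[1,0,0],0,1],[[1,0,0],0,1],[[0.85,0,0],0,1],[[0,0,0.7],0,1],[[0,0,0.7],0,1],[[0,0,0.5],0,1],[[0,0,0],0,1],[[0,0,0],0,1]])

```text
t: 32.7
ee_pos: [636.3, -240.6, 72.0]
orientation: [-3.122, 0.348, 0.003]
ft_force: [0.5, 0.7, 0.3]
width: 63.3
grasp_force: 30.0
```

```bash
python3 - <<'E'
from h import *
d=cam("wrist","w15")
p,R=pose()
# predicted post tip pixel vs hole
X=d["R"].T@(np.array([637.3,-241.6,56])-d["c"]);K=d["camera_matrix"]
print(p,K[:2,:2]@(X[:2]/X[2])+K[:2,2])
ring(d,"wrist","tape_large",p[2]+14)
m=d["image"][180:320,250:390]
s=m.astype(int).sum(2);print(s[::6,::6]//8)
E
```

```text
[ 637.  -240.9   73. ] [319. 236.]
tape_large 0.85 circle 639.8 -241.5 r 32.9
tape_large 0.85 circle 642.5 -242.5 r 12.2
[[50 51 50 51 18 16 15 16 14 15 15 14 14 14 13 13 15 15  9 13 28 27 27 26]
 [51 50 50 51 14 15 15 14 15 15 14 15 14 14 14 14 13 10  8  8 26 25 25 25]
 [51 50 51 23 15 15 15 15 15 15 47 45 45 37 15 14  9  7  9  8 10 27 27 28]
 [53 55 54 18 14 15 13 63 62 51 52 52 51 51 50 50 44  8  9  9  8 27 27 28]
 [54 54 53 14 15 16 71 55 56 72 72 73 73 73 74 54 50 49  9  7  8 27 26 27]
 [52 50 49 15 16 76 70 72 71 72 72 72 72 72 71 72 72 63 49  8  8 29 29 28]
 [49 51 51 14 80 95 71 71 71 71 71 71 71 71 71 71 71 71 71 48  8 27 28 27]
 [53 53 53 84 95 95 71 71 72 70 71 71 71 71 71 71 71 71 71 72 31 28 27 26]
 [53 53 52 95 95 95 70 72 71 71 71 70 71 70 70 71 71 70 71 70 69 28 28 28]
 [14 53 93 95 95 95 70 70 71 71 68 60 59 68 71 71 71 70 71 70 71 36 15 14]
 [14  7 70 70 71 70 70 70 68 14 12 51 50 13 13 70 70 70 70 71 71 69  6 14]
 [12  7 70 71 70 70 70 70 14 14 13 13 12 13 14 13 70 70 70 70 71 70  7 14]
 [ 7  7 70 70 71 70 70 47 14 13 13 13 13 14 13 13 69 70 70 70 70 70  6  7]
 [ 7  6 69 70 70 71 70 43 50 39 12 13 13 13 35 47 49 70 71 70 70 70  8  4]
 [ 6  7 70 70 70 70 70 48 47 50 51 52 51 52 49 47 57 70 70 70 70 70  5  5]
 [ 7  7 71 70 70 70 70 70 49 49 50 50 50 50 49 48 70 69 70 70 70 69  7  6]
 [ 6  8 69 70 71 70 70 70 53 50 50 51 51 51 49 63 70 70 70 71 70 58  5  5]
 [ 6 36 50 95 95 95 70 70 70 70 53 51 51 54 72 71 70 70 70 70 70 48  7  7]
 [ 7 51 52 95 95 95 70 70 70 70 70 71 70 70 70 71 70 70 70 70 60 51 51  6]
 [ 6 52 52 52 95 95 69 70 70 70 70 70 70 70 70 69 70 70 69 64 50 48 44  6]
 [47 49 49 44 44 95 70 70 70 70 70 70 69 71 70 70 70 70 59 48 48 49 50  7]
 [25 25 25 26 26 26 28 59 59 59 59 59 59 59 59 36 44 26 27 27 28 28 28 28]
 [28 27 27 27 27 26 26 27 27 28 27 27 27 27 26 27 26 27 27 27 26 27 27 27]
 [40 39 40 40 39 40 39 38 41 42 42 41 40 41 41 42 42 41 41 42 41 41 42 41]]
```

```bash
python3 - <<'E'
from h import *
d=cam("wrist")
p,R=pose()
s=d["image"].astype(int).sum(2)
g=(s>545)&(s<800)
# hole: inside tape, pixels not face-coloured
h=np.zeros(s.shape,np.uint8);h[225:290,285:360]=(s[225:290,285:360]<540)
n,l,st,ce=cv2.connectedComponentsWithStats(h);i=1+np.argmax(st[1:,4]);print(st[i],ce[i])
c=cv2.findContours((l==i).astype(np.uint8),0,cv2.CHAIN_APPROX_NONE)[0][0][:,0]
for z in(p[2]+14,):print(z,cv2.minEnclosingCircle(world(d,c,z).astype(np.float32)))
tip=(s[236:250,305:335]>300)&(s[236:250,305:335]<450);yy,xx=np.nonzero(tip);print("tip px",xx.min()+305,xx.max()+305,yy.min()+236,yy.max()+236)
print(world(d,[[(xx.min()+xx.max())/2+305,242]],56),p)
E
```

```text
[ 291  234   57   52 2327] [318.5 259.2]
87.85713032794658 ((638.0967407226562, -241.65284729003906), 14.346003532409668)
tip px 305 334 236 242
[[ 634.  -241.4]] [ 637.7 -241.1   73.9]
```

Call:
move_arm(steps=[[[0,0,0.5],0,1],[[0,0,0.5],0,1],[[0,0,0.5],0,1],[[0,0,0.4],0,1],[[0,0,0.2],0,1],[[0,0,0.15],0,1],[[0,0,0],0,1]])

```text
t: 33.43
ee_pos: [636.5, -240.6, 16.5]
orientation: [-3.122, 0.348, 0.003]
ft_force: [-1.3, 1.8, 3.9]
width: 63.0
grasp_force: 30.0
```

Call:
move_arm(steps=[[[0,0,0],0,0.15],[[0,0,0],0,0.15],[[0,0,0],0,0.15],[[0,0,0],0,0.1],[[0,0,-0.5],0,0.1],[[0,0,-1],0,0],[[0,0,-1],0,0],[[0,0,-1],0,0],[[0,0,-1],0,0],[[0,0,0],0,0]])

```text
t: 34.27
ee_pos: [640.4, -242.1, 135.6]
orientation: [3.12, -0.348, 0.014]
ft_force: [1.2, -0.4, 1.0]
width: 88.2
grasp_force: 0.0
```

```bash
python3 - <<'E'
from h import *
d=cam("wrist")
ring(d,"wrist","tape_large",28)
go(434,207.3,125,-100)
E
```

```text
tape_large 0.88 circle 637.5 -241.3 r 32.9
tape_large 0.88 circle 637.3 -241.0 r 14.2
at [ 637.9 -241.2  130.9] yaw -102.7 | shift tool units [-11.9 -15.7   0.2] turn units (after shift) -0.55 other 35.5 q6 1.41 tilt [ 0. -0. -1.]
```

Call:
move_arm(steps=[[[-0.74,-0.98,0],0,0],[[-0.74,-0.98,0],0,0],[[-0.74,-0.98,0],0,0],[[-0.74,-0.98,0],0,0],[[-0.74,-0.98,0],0,0],[[-0.74,-0.98,0],0,0],[[-0.74,-0.98,0],0,0],[[-0.74,-0.98,0],0,0],[[-0.74,-0.98,0],0,0],[[-0.74,-0.98,0],0,0],[[-0.74,-0.98,0],0,0],[[-0.74,-0.98,0],0,0],[[-0.74,-0.98,0],0,0],[[-0.74,-0.98,0],0,0],[[-0.74,-0.98,0],0,0],[[-0.74,-0.98,0],0,0],[[0,0,0],0,0],[[0,0,0],0,0]])

```text
t: 35.87
ee_pos: [433.3, 207.5, 128.1]
orientation: [3.122, -0.343, -0.003]
ft_force: [-0.2, -0.6, -0.9]
width: 87.7
grasp_force: 0.0
```

```bash
python3 - <<'E'
from h import *
for i in range(2):
  d=cam("wrist")
  find(d,"wrist","tape_small",20);ring(d,"wrist","tape_small",20)
go(434,207.3,6.5,-100)
E
```

```text
wrist tape_small 0.92 xy [434.9 211. ] size [42.9 42.5] long-axis deg -12.6 px [315. 197.  48.  48.]
tape_small 0.92 circle 435.3 211.5 r 22.7
tape_small 0.92 circle 436.4 210.7 r 13.5
wrist tape_small 0.9 xy [435.3 211.4] size [45.7 42.6] long-axis deg -12.8 px [313. 198.  46.  53.]
tape_small 0.9 circle 434.9 210.9 r 23.3
tape_small 0.9 circle 436.3 210.5 r 13.6
at [435.1 205.8 128.8] yaw -102.8 | shift tool units [-0.1 -0.1  4.9] turn units (after shift) -0.57 other 35.4 q6 2.21 tilt [-0. -0. -1.]
```

Call:
move_arm(steps=[[[0,-0.16,1],0,0.2],[[0,0,1],0,0.2],[[0,0,1],0,0.2],[[0,0,1],0,0.2],[[0,0,0.6],0,0.2],[[0,0,0.25],0,0.2],[[0,0,0],0,1],[[0,0,0],0,1],[[0,0,0],0,1],[[0,0,0],0,1],[[0,0,0],0,1],[[0,0,0],0,1],[[0,0,0],0,1],[[0,0,0],0,1],[[0,0,-0.5],0,1],[[0,0,-1],0,1],[[0,0,-1],0,1],[[0,0,-1],0,1],[[0,0,-1],0,1],[[0,0,0],0,1]])

```text
t: 37.83
ee_pos: [438.1, 211.9, 124.5]
orientation: [-3.118, 0.348, -0.01]
ft_force: [0.9, 0.4, -0.1]
width: 43.3
grasp_force: 30.0
```

```bash
python3 - <<'E'
from h import *
p,R=pose()
d=cam("wrist")
ring(d,"wrist","tape_small",p[2]+13)
go(637.4,-241.4,119.4,-102.7)
print(R.T@np.array([637.4-p[0],-241.4-p[1],0])/25)
E
```

```text
tape_small 0.68 circle 438.1 211.8 r 24.4
tape_small 0.68 circle 440.9 210.8 r 11.8
at [436.2 211.  121.2] yaw -102.7 | shift tool units [11.8 15.9  0.1] turn units (after shift) -0.01 other 36.0 q6 2.22 tilt [ 0.  0. -1.]
[11.8 15.9 -0. ]
```

Call:
move_arm(steps=[[[0.74,0.99,0],0,1],[[0.74,0.99,0],0,1],[[0.74,0.99,0],0,1],[[0.74,0.99,0],0,1],[[0.74,0.99,0],0,1],[[0.74,0.99,0],0,1],[[0.74,0.99,0],0,1],[[0.74,0.99,0],0,1],[[0.74,0.99,0],0,1],[[0.74,0.99,0],0,1],[[0.74,0.99,0],0,1],[[0.74,0.99,0],0,1],[[0.74,0.99,0],0,1],[[0.74,0.99,0],0,1],[[0.74,0.99,0],0,1],[[0.74,0.99,0],0,1],[[0,0,0.8],0,1],[[0,0,0.8],0,1],[[0,0,0],0,1],[[0,0,0],0,1]])

```text
t: 39.6
ee_pos: [635.1, -240.1, 77.3]
orientation: [-3.121, 0.348, 0.008]
ft_force: [-0.2, -0.2, -0.8]
width: 43.1
grasp_force: 30.0
```

```bash
python3 - <<'E'
from h import *
d=cam("wrist","w16")
P=np.mean([pose()[0] for _ in range(5)],0);print(P)
s=d["image"].astype(int).sum(2)
h=np.zeros(s.shape,np.uint8);h[225:290,285:360]=(s[225:290,285:360]<540)
n,l,st,ce=cv2.connectedComponentsWithStats(h);i=1+np.argmax(st[1:,4]);print(st[i],ce[i])
c=cv2.findContours((l==i).astype(np.uint8),0,cv2.CHAIN_APPROX_NONE)[0][0][:,0]
print(cv2.minEnclosingCircle(world(d,c,P[2]+13).astype(np.float32)))
ring(d,"wrist","tape_small",P[2]+13)
go(637.4,-241.4,35.5,-102.7)
cv2.imwrite("pics/w16c.png",cv2.resize(d["image"][150:320,220:420,::-1],None,fx=3,fy=3))
E
```

```text
[ 636.2 -240.3   78.9]
[ 290  249   57   41 1556] [318.3 271.3]
((633.20068359375, -239.96661376953125), 14.44310474395752)
tape_small 0.82 circle 636.1 -240.6 r 24.1
tape_small 0.82 circle 638.8 -241.4 r 12.3
at [ 637.  -240.5   80. ] yaw -102.7 | shift tool units [0.  0.  1.8] turn units (after shift) -0.0 other 36.0 q6 1.41 tilt [-0.  0. -1.]
```

View pics/w16c.png

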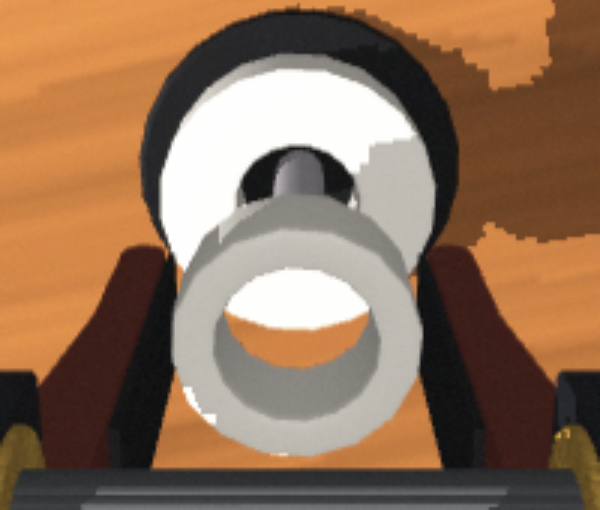

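Call:
move_arm(steps=[[[0.04,0.03,0.3],0,1],[[0,0,0.3],0,1],[[0,0,0.3],0,1],[[0,0,0],0,1]])

```text
t: 40.03
ee_pos: [636.9, -241.2, 56.0]
orientation: [-3.122, 0.348, 0.004]
ft_force: [-0.3, 0.6, -0.6]
width: 43.1
grasp_force: 30.0
```

Call:
move_arm(steps=[[[0,0,0.3],0,1],[[0,0,0.3],0,1],[[0,0,0.15],0,1],[[0,0,0.1],0,1],[[0,0,0],0,1]])

```text
t: 40.45
ee_pos: [637.4, -241.6, 36.7]
orientation: [-3.122, 0.348, 0.002]
ft_force: [-3.6, 1.2, 5.6]
width: 43.3
grasp_force: 30.0
```

Call:
move_arm(steps=[[[0,0,0],0,0.35],[[0,0,0],0,0.3],[[0,0,0],0,0.3],[[0,0,0],0,0.2],[[0,0,-0.4],0,0.2],[[0,0,-1],0,0],[[0,0,-1],0,0],[[0,0,-1],0,0],[[0,0,-1],0,0],[[-1,-0.5,-0.5],0,0],[[-1,-0.5,0],0,0],[[-1,-0.5,0],0,0],[[-1,-0.5,0],0,0],[[0,0,0],0,0]])

```text
t: 41.62
ee_pos: [547.1, -168.2, 159.2]
orientation: [-3.121, 0.347, 0.006]
ft_force: [-0.7, -0.4, -0.2]
width: 88.0
grasp_force: 0.0
```

```bash
python3 - <<'E'
from h import *
d=cam("wrist","w17")
ring(d,"wrist","tape_small",48);ring(d,"wrist","tape_large",28)
d=cam("top","top2")
for t,z,k in[("tape_small",48,1),("tape_large",28,1),("highlighter_a",18,2),("pen_tray",8,1),("note_block",33,1),("note_holder",10,1),("cactus",40,1)]: find(d,"top",t,z,k)
o=ctrl.get_obs();print(o["ee_pos"],o["t"],o["width"])
E
```

```text
tape_small 0.62 circle 634.0 -240.2 r 22.8
tape_small 0.62 circle 633.9 -238.9 r 13.2
tape_large 0.79 circle 629.8 -248.9 r 10.1
tape_large 0.79 circle 635.6 -240.3 r 32.2
tape_large 0.79 circle 634.8 -244.3 r 24.9
top highlighter_a 0.82 xy [602.2 261.1] size [116.8  22.4] long-axis deg -6.5 px [220. 180.  19.  46.]
top highlighter_a 0.66 xy [596.  223.9] size [120.3  25.9] long-axis deg -6.8 px [237. 182.  19.  50.]
top pen_tray 0.93 xy [600.4 244.9] size [149.1 100.4] long-axis deg -7.3 px [229. 182.  48.  61.]
top note_block 0.55 xy [672.5   2.2] size [57.9 51.2] long-axis deg -13.7 px [325. 152.  25.  21.]
top note_holder 0.75 xy [675.6   4.2] size [80. 77.] long-axis deg -12.5 px [323. 148.  35.  34.]
top cactus 0.67 xy [407.8 361. ] size [56.2 50.8] long-axis deg -55.7 px [178. 258.  22.  20.]
[ 551.6 -171.3  158.7] 42.1667 87.820194202386
```

All consistent; tapes concentric and stacked with radii correct at the expected heights, cactus unmoved.

```bash
python3 -c "
from workcell import ctrl
print(ctrl.close_job())"
```

```text
the job is handed in; nothing more can be done
None
```

The job is handed in at about 42 s: both highlighters lie lengthwise in the tray, the note block is flat in its holder, the large tape and then the small one are on the spindle, and the cactus has not moved; the hand-in returned no verdict.

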